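Unlock the stone tray and hold it level above the ring

ROBOT

A 6-joint arm with a two-finger parallel gripper is mounted at the origin on the work surface. World frame = base frame: x ahead of the robot, y to its left, z up, the work surface at z = 0. Lengths are in m, angles in rad, forces in N, time in s.
With the tool pointing down it reaches from about 0.425 to 0.95 m from the base axis. Payload 3.5 kg.
Tool frame: the origin (TCP) lies midway between the tips of the shut fingers; the grasp point (between the pads) lies 19 mm behind it; z points along the fingers, y is the line along which they close (so a half turn about z gives the same grasp; the last joint's range is limited). The gripper opens to 85 mm and grips with 20 to 120 N. Pads are 22 mm wide; open, the fingers measure 114 mm over their backs; the gripper's body (76 mm by 85 mm) begins 54 mm behind the grasp point. The pads swing forward as they close: fully open they stand 13 mm farther back than shut.
Start: joints at [1.18, 0.286, 1.577, -0, 1.279, -0.15], TCP at [0.161, 0.656, 0.231] pointing down, gripper open.
Joint ranges: [-2.77, 2.77], [-0.9, 2.22], [0.21, 2.48], [-1.53, 4.67], [0.24, 2.81], [-2.84, 2.84]. Speed limits (rad/s): [2.79, 2.79, 3.14, 3.14, 3.14, 3.14].

INTERFACE

Orientations are given as [roll, pitch, yaw] about the fixed x, y, z axes, in that order (R = Rz(yaw) Ry(pitch) Rx(roll)).
In Python, from rig import ctrl gives the robot as it stands.
- The arm moves only by the tool step_arm, never from a script. Its argument "deltas" is one flat list of numbers, 6 for each row, row after row: the shift along the tool's x, y, z in cm, then the turn, a rotation vector about the tool's x, y, z in rad. In form: [dx, dy, dz, rx, ry, rz, dx, dy, dz, rx, ry, rz, ...]. A call has 1 to 20 rows; each row is the pose to reach, as a shift and turn from the pose commanded when the call began, along the tool's axes at that moment; what a row does not reach only later rows make up. A row lasts 1/12 s, in which the tool goes at most 41.7 mm and 7.16 degrees, less where a joint would pass 70% of its speed; a pose out of reach is approached as far as the arm can. A call with a gripper value outside its range is refused whole. "gripper" is the finger opening in cm, from 0 to 8.54, set as the call begins (left out, the last holds). The fingers move at their own pace and stop on an object; "grip_force" is the grip in N (left out, the last holds). Time passes only in rows, so rows that repeat a pose let the fingers close. It gives the time, the measured TCP pose, the force, the opening and the grip force at its end, in the units of the state.
- ctrl.observe(): the state, without advancing time (a new reading comes with each control period).
- ctrl.get_image(name): name is "scene" or "side" or "wrist"; returns the picture (480x640x3 uint8, blue, green, red); there is no depth.
- ctrl.camera_params(name): a dict with "camera_matrix" (3x3 intrinsics, pixels), "k1" (the pictures are not rectified: a ray, as slopes to the right and down, at radius r is drawn at 1 + k1 r^2 times it, then the intrinsics apply), "extrinsics" (4x4, takes a point from camera to world coordinates); the wrist camera has in their place "tool_from_camera" (4x4, takes a point from camera to tool coordinates, whose origin is the TCP and whose axes are the flange's). Camera axes: x right, y down, z forward; pixel columns grow to the right and rows downward; lengths in m; the calibration is good to about 2 mm. A picture is of the moment at which its call begins: read the wrist's pose just before it. camera_params takes no time and is no camera call.
- ctrl.close_job(): hands the job in; it is judged then, once.
The state is a dict: "time": time; "joint_pos": joint angles; "qd": joint speeds; "joint_torque": joint torques, N m; "tool_pos": TCP position; "ee_rot": TCP orientation; "force": force on the tool from outside, world axes, zero at the start; "torque": the same for the moment, N m; "grip_width": finger opening in m; "grip_force": force on a finger pad.
Only numpy, scipy, OpenCV 4.12 (cv2) and the standard library are available. Lean on these libraries where they do the work, as an engineer would, in place of code of your own. Each camera call takes 0.05 s, during which the arm holds its last target. There are 200 camera calls.

TASK

Slide the thin keeper plate straight up out of the slotted posts of the tray dock and stand it in the groove of the wooden rack. Then take the wooden tray by its fin, carry it without letting the loose amethyst ball leave its pocket, and finish while still holding the tray level and still, its pocket straight above the silver ring on the shellac stick and about 4 cm clear of it. Leave the other things on the bench undisturbed.

Things in the scene. Friction and masses are not known exactly. Their poses are not given: they have to be found in the camera images.
- dock: Fixed dock, grey base 92 (x) x 156 (y) x 8 mm; origin: centre of underside; yaw varies. Tray lies on it between low stops (3 mm play), axes parallel. Two slotted aluminium posts at its ends (|y| 58 to 76, x -31 to -9 mm), tops 70 mm above the bench; the keeper plate stands in their slots (6.5 mm wide) in the plane x = -20 mm, lower edge 24 mm above the bench.
- keeper: Thin aluminium plate, 110 g, 4 mm thick (x), 132 wide (y), 82 high, with a grip rail 10 mm thick, 44 long (y), 20 high along the middle of its top edge. Origin: middle of its lower edge; z up. Stands 11 mm from the tray's fin, so no finger fits between. It slides out of the slots only upward, freely, after 46 mm of travel.
- keeper_grip (a point): Middle of the keeper plate's grip rail, 72 mm above the plate's lower edge; pinch here across the plate's x.
- tray: Pale wooden stone tray, about 90 g, 60 (x) x 108 (y) x 10 mm, origin at the centre of its underside, z up. An upright fin 14 mm thick (x), 36 mm long (y), its top 50 mm above the tray's underside, is its handle, centred at y = -9 mm; the stone pocket is towards the +y end.
- tray_fin (a point): Point inside the fin at x 0, y -9, z 36 mm of the tray, 14 mm below the fin's top and 26 mm above the tray's top face; pinch here across the tray's x (the balance point is within a few mm).
- tray_pocket (a point): Centre of the floor of the round pocket in the tray: 28 mm across, 2.5 mm deep, at x 0, y +33, z 7.5 mm of the tray; grey lining. The stone rolls freely in it by about 7 mm and escapes over the rim if the tray is tipped far (about 40 degrees) or jerked.
- stone_center (a point): Centre of the loose amethyst ball, 20 mm across, 11 g, lying in the tray's pocket.
- rack: Fixed wooden block 56 (x) x 110 (y) x 34 mm; origin: centre of underside on the bench; yaw varies. One groove along y at x = 0, open at both ends: 8 mm wide, mouth bevelled to 18 mm, floor 10 mm above the bench. The keeper plate stands in it upright, either way round, centred, overhanging both ends by 11 mm and leaning up to 10 degrees.
- ring_stick: Fixed black shellac stick on a round chrome foot 72 mm across, with a silver ring standing on top, 99 mm high in all; origin at the centre of its underside on the bench. It and the rack stand on opposite sides of the dock and may be swapped.
- ring_top (a point): Top of the ring's setting, the highest point of the stick, 99 mm above the bench on the stick's axis.
- gem_holder: Spring clip gem holder, 104 mm tall on a round chrome base 60 mm across; bystander; origin at the middle of its underside.
- dish: White porcelain dish of faceted amethysts, 84 mm across, 18 mm high; bystander; origin at the middle of its underside.
- ring_clamp: Wooden ring clamp with its wedge, lying, 140 x 26 x 28 mm; bystander; origin at the middle of its underside.
- prong_pusher: Steel prong pusher with a wooden bulb handle, lying, 105 mm long, 26 mm thick; bystander; origin at the middle of its underside.
- loupe: Small folding loupe lying, 60 x 28 x 23 mm; bystander; origin at the middle of its underside.
- bur_jar: Glass jar with a metal cap, 44 mm across, 55 mm high; bystander; origin at the middle of its underside.
- tweezers: Steel tweezers lying, 130 mm long, 10 mm thick; bystander; origin at the middle of its underside.
Things that resemble listed ones, but are neither listed nor needed, are in the scene too. Leave any pink look-alike of the keeper alone.

How it is judged:
By the outcome, as a careful person would: the job done as asked, in the order asked, and still so for the second after the job is handed in, while the arm keeps its last pose, push and grip.
It also fails if it takes over 59 s, if anything falls off the work surface, if the arm or the gripper's body presses on something with over 40 N, if the wrist force passes 120 N, or if a joint passes its speed limit or range.

## Working session

There is one attempt and no reset: what is moved stays moved. The work goes in short steps, Python scripts to look and compute and a tool call to move; the robot and the scene stay as the last step left them, time stands still between calls to the robot, and variables do not carry over. Pictures are saved under pics/ and viewed, at most 10 in all, crops included, and the job is handed in when it is done.

Besides the shell and the picture viewer there is one more tool, called after ">>>" as a command line: name --argument value ..., lists and objects as JSON in quotes. step_arm: Moves the arm, as the interface text tells. Its arguments: {"type":"object","properties":{"deltas":{"type":"array","items":{"type":"number"}},"gripper":{"type":"number"},"grip_force":{"type":"number"}},"required":["deltas"]}

```bash
mkdir -p pics; cat > h.py <<'E'
import numpy as np, cv2
from scipy.spatial.transform import Rotation as R
from rig import ctrl
def tool():
    s=ctrl.observe(); T=np.eye(4); T[:3,:3]=R.from_euler('xyz',s['ee_rot']).as_matrix(); T[:3,3]=s['tool_pos']; return T
def cam(n,T=None):
    p=ctrl.camera_params(n)
    E=np.array(p['extrinsics']) if 'extrinsics' in p else (tool() if T is None else T)@np.array(p['tool_from_camera'])
    return np.array(p['camera_matrix']),p['k1'],E
def ray(n,uv,T=None):
    K,k1,E=cam(n,T); uv=np.atleast_2d(np.array(uv,float))
    u=cv2.undistortPoints(uv[:,None],K,np.array([k1,0,0,0,0.]))[:,0]
    return E[:3,3],np.c_[u,np.ones(len(u))]@E[:3,:3].T
def onz(n,uv,z,T=None):
    o,d=ray(n,uv,T); return o+d*((z-o[2])/d[:,2])[:,None]
def proj(n,P,T=None):
    K,k1,E=cam(n,T); P=np.atleast_2d(P); Ei=np.linalg.inv(E)
    rv=cv2.Rodrigues(Ei[:3,:3])[0]
    return cv2.projectPoints(P.astype(float),rv,Ei[:3,3],K,np.array([k1,0,0,0,0.]))[0][:,0]
def tri(n1,a,n2,b,T1=None,T2=None):
    o1,d1=ray(n1,a,T1);o2,d2=ray(n2,b,T2);d1=d1[0];d2=d2[0]
    s=np.linalg.lstsq(np.c_[d1,-d2],o2-o1,rcond=None)[0]
    p,q=o1+s[0]*d1,o2+s[1]*d2
    return (p+q)/2,np.linalg.norm(p-q)
def shift(T,P,yaw=None):
    """tool-frame shift in cm to world P"""
    return T[:3,:3].T@(np.array(P)-T[:3,3])*100
E
python3 - <<'E'
from h import *
for n in("scene","side","wrist"):
    T=tool(); im=ctrl.get_image(n); cv2.imwrite(f"pics/{n}0.png",im)
    K,k,E=cam(n,T); print(n,K[0,0],k,E[:3,3].round(3),E[:3,2].round(2))
print(ctrl.observe())
E
```

```text
scene 593.1911256717947 -0.13710335369349458 [ 1.396 -0.278  0.908] [-0.73  0.22 -0.65]
side 482.5073584231035 -0.08334421046616577 [ 0.306 -0.737  0.748] [ 0.2   0.73 -0.65]
wrist 392.1706805603449 -0.013044335517058908 [0.079 0.674 0.371] [ 0.31 -0.08 -0.95]
{'time': 0.15, 'joint_pos': array([ 1.17998948e+00,  2.87039709e-01,  1.57781872e+00, -4.78877548e-05,
        1.27868639e+00, -1.50052427e-01]), 'qd': array([-0.00046955, -0.00303792, -0.00470709,  0.00022658, -0.00027085,
        0.00067422]), 'joint_torque': array([ 1.99331644e-04, -4.06603539e+01, -2.93139839e+01, -2.20084562e-04,
        3.99592740e-03,  1.05634422e-05]), 'tool_pos': array([0.16075864, 0.65503728, 0.23022518]), 'ee_rot': array([-3.13965557e+00, -2.46512830e-04,  2.90085183e+00]), 'force': array([ 0.56568014, -0.3437377 ,  0.13964894]), 'torque': array([ 0.01511094, -0.04763599, -0.03702077]), 'grip_force': 0.0, 'grip_width': 0.08530437920424802}
```

View pics/scene0.png

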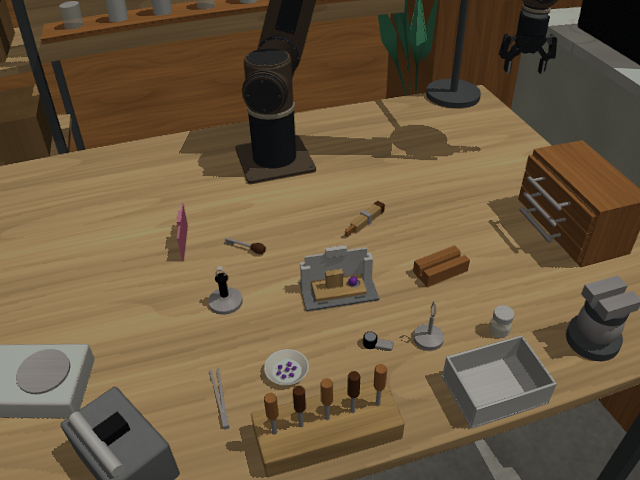

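View pics/side0.png

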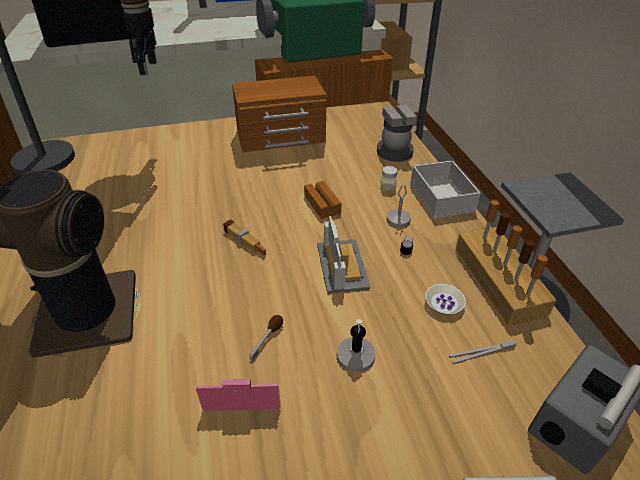

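The scene view shows the dock with the keeper, tray and purple ball at about (338,278), the wooden rack at (442,266), and the black stick with a ring at (224,290). The spring clip on chrome at (430,325) is the gem holder, and the pink plate at (182,233) is the look-alike, so I'll leave it alone. In the side view these are dock (343,263), rack (322,200), stick (356,345) and pink plate (238,396). The grey plate in the dock's posts is the keeper that fits. I'll confirm it in an enlarged crop.

```bash
python3 - <<'E'
from h import *
a=cv2.imread("pics/scene0.png");b=cv2.imread("pics/side0.png")
def c(i,x,y,w,h,s): return cv2.resize(i[y:y+h,x:x+w],(w*s,h*s),interpolation=cv2.INTER_CUBIC)
top=np.hstack([c(a,290,235,100,75,4),c(a,400,235,100,75,4)])
bot=np.hstack([c(b,300,175,50,75,4),c(b,310,210,75,75,4),c(b,335,310,50,75,4),np.zeros((300,100,3),np.uint8)])
cv2.imwrite("pics/crop1.png",np.vstack([top,bot]))
E
```

```text
(no output)
```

View pics/crop1.png

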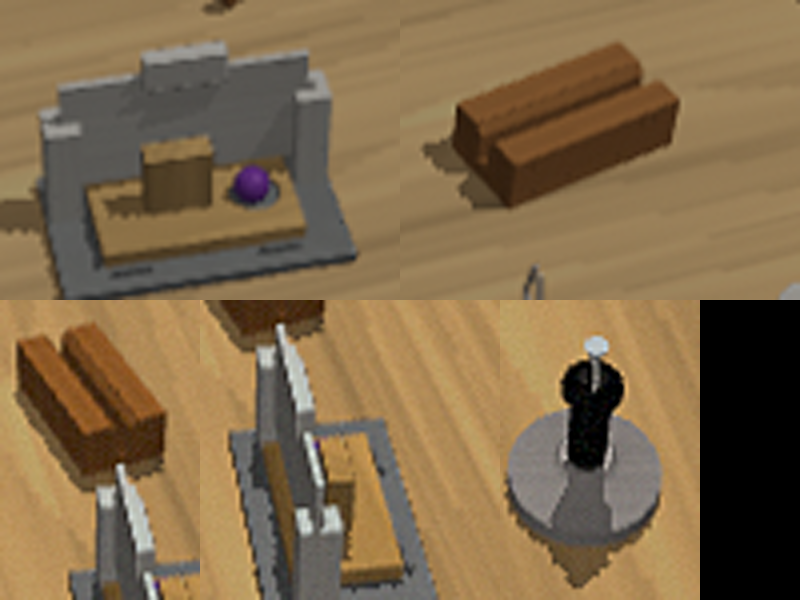

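The crop confirms the grey plate with its rail in the aluminium posts: rail top at scene (336,248), fin top at (334,271), ball at (353,281). The rack has one groove, with top corners at about (414,260), (454,245), (469,259) and (428,275). The ring tip is at side (359,320).

```bash
python3 - <<'E'
from h import *
np.set_printoptions(precision=4,suppress=True)
a=cv2.imread("pics/scene0.png");b=cv2.imread("pics/side0.png")
r=onz("scene",[(325.5,249.2),(346.7,246.7)],.106);print("rail",r,np.linalg.norm(r[1]-r[0]),r.mean(0))
s=onz("scene",[(305,257.5),(367,248.7)],.086);d=s[1]-s[0];print("shoulder",s,np.linalg.norm(d),s.mean(0),"yaw",np.arctan2(-d[0],d[1]))
f=onz("scene",[(334.5,271.5)],.058);print("fin",f)
k=onz("scene",[(414.2,260.5),(454.5,245.5),(469.5,258.7),(428.2,275.5)],.034);e=k[1]-k[0];g=k[2]-k[3]
print("rack",k,k.mean(0),np.linalg.norm(e),np.linalg.norm(g),np.linalg.norm(k[0]-k[3]),"yaw",np.arctan2(-e[0],e[1]),np.arctan2(-g[0],g[1]))
sc=onz("side",[(304,186),(323.5,181.5),(341,203.5),(324,209)],.034);print("rack side",sc,sc.mean(0))
# ring
def blob(im,box,m):
    x,y,w,h=box; M=m(im[y:y+h,x:x+w].astype(int)); v,u=np.nonzero(M); return u+x,v+y
print("ring onz", onz("side",[(359.2,320)],.099))
u,v=blob(a,(205,255,45,60),lambda p:p.max(2)<45); print("black scene",u.min(),u.max(),v.min(),v.max(),len(u))
print("proj ring into scene",proj("scene",onz("side",[(359.2,320)],.099)))
u,v=blob(a,(205,255,45,60),lambda p:(p.max(2)-p.min(2)<18)&(p.max(2)>70)); print("grey",u.min(),u.max(),v.min(),v.max(),onz("scene",[((u.min()+u.max())/2,(v[v>280].max()+288)/2)],.01))
T=tool();print(T)
E
```

```text
rail [[ 0.5251 -0.0124  0.106 ]
 [ 0.5312  0.0313  0.106 ]] 0.044162531662917656 [0.5281 0.0095 0.106 ]
shoulder [[ 0.5149 -0.0538  0.086 ]
 [ 0.5289  0.0774  0.086 ]] 0.1319820628549482 [0.5219 0.0118 0.086 ] yaw -0.10676992794625517
fin [[0.5456 0.0002 0.058 ]]
rack [[0.5428 0.1842 0.034 ]
 [0.5254 0.2912 0.034 ]
 [0.5757 0.3026 0.034 ]
 [0.5955 0.1934 0.034 ]] [0.5599 0.2428 0.034 ] 0.10835000576196567 0.11102161397807667 0.05350439578314937 yaw 0.16121620739956966 0.17949561685039134
rack side [[0.5238 0.2841 0.034 ]
 [0.5785 0.2927 0.034 ]
 [0.5966 0.1879 0.034 ]
 [0.5498 0.1757 0.034 ]] [0.5622 0.2351 0.034 ]
ring onz [[ 0.5078 -0.2299  0.099 ]]
black scene 215 227 273 297 206
proj ring into scene [[219.4408 268.7205]]
grey 208 241 267 312 [[ 0.5088 -0.2309  0.01  ]]
[[-0.9712  0.2384 -0.0007  0.1608]
 [ 0.2384  0.9712 -0.0018  0.655 ]
 [ 0.0002 -0.0019 -1.      0.2302]
 [ 0.      0.      0.      1.    ]]
```

```bash
python3 - <<'E'
from h import *
a=cv2.imread("pics/scene0.png")
print(a[262:276,214:226].max(2)); 
E
```

```text
[[156 156 156 155 155 154 153 154 155 154 155 154]
 [154 154 154 154 154 154 154 154 156 156 157 157]
 [153 154 155 154 156 156 156 156 156 156 154 155]
 [155 156 156 156 155 155 154 154 153 152 151 150]
 [154 153 152 152 153 153 152 151 150 149 149 149]
 [149 148 149 151 153 154 153 153 152 151 152 152]
 [147 148 151 154 155 155 156 155 154 153 154 153]
 [151 153 152 138 133 131 131 137 156 152 155 154]
 [154 153 138 103 100  85  94 103 135 138 150 150]
 [154 145 104 105 140 132 139 137 127 119 130 143]
 [152 124  90 143 159 135 136 130 122  94  98 132]
 [150 110  88 135 118  57  54  19   4  26  57 101]
 [150 132  76  62   0   0   1   0   0  24  68  83]
 [149 133  59  45   0   5   4   3   2  29  67  58]]
```

>>> step_arm --deltas '[-50.8,-53.9,3.0,0,0,1.437,-50.8,-53.9,3.0,0,0,1.437,-50.8,-53.9,3.0,0,0,1.437,-50.8,-53.9,3.0,0,0,1.437,-50.8,-53.9,3.0,0,0,1.437,-50.8,-53.9,3.0,0,0,1.437,-50.8,-53.9,3.0,0,0,1.437,-50.8,-53.9,3.0,0,0,1.437,-50.8,-53.9,3.0,0,0,1.437,-50.8,-53.9,3.0,0,0,1.437,-50.8,-53.9,3.0,0,0,1.437,-50.8,-53.9,3.0,0,0,1.437,-50.8,-53.9,3.0,0,0,1.437,-50.8,-53.9,3.0,0,0,1.437,-50.8,-53.9,3.0,0,0,1.437,-50.8,-53.9,3.0,0,0,1.437,-50.8,-53.9,3.0,0,0,1.437,-50.8,-53.9,3.0,0,0,1.437,-50.8,-53.9,3.0,0,0,1.437,-50.8,-53.9,3.0,0,0,1.437]' --gripper 5

```text
time: 1.82
tool_pos: [0.526, 0.0094, 0.2007]
ee_rot: [-3.14, -0.0, 1.461]
force: [-0.3, 0.5, 0.2]
grip_width: 0.05
grip_force: 0.0
```

```bash
python3 - <<'E'
from h import *
T=tool(); im=ctrl.get_image("wrist"); np.save("T1.npy",T); cv2.imwrite("pics/w1.png",im)
s=ctrl.observe();print(s['time'],s['tool_pos'],s['ee_rot'],s['joint_pos'].round(2),s['qd'].round(3))
y=-.107;c,sn=np.cos(y),np.sin(y)
for p in[(0,22,.106),(0,-22,.106)]: print(proj("wrist",[.5256-sn*p[1]/1e3,.0108+c*p[1]/1e3,p[2]],T))
E
```

```text
1.8667 [0.5254318  0.01057093 0.20075407] [-3.14008886e+00 -5.08382342e-04  1.46227400e+00] [-0.17 -0.02  1.97  0.    1.19 -0.06] [ 0.035 -0.018  0.015 -0.001 -0.001  0.002]
[[320.7825858 201.2208704]]
[[320.98851901 266.69282877]]
```

View pics/w1.png

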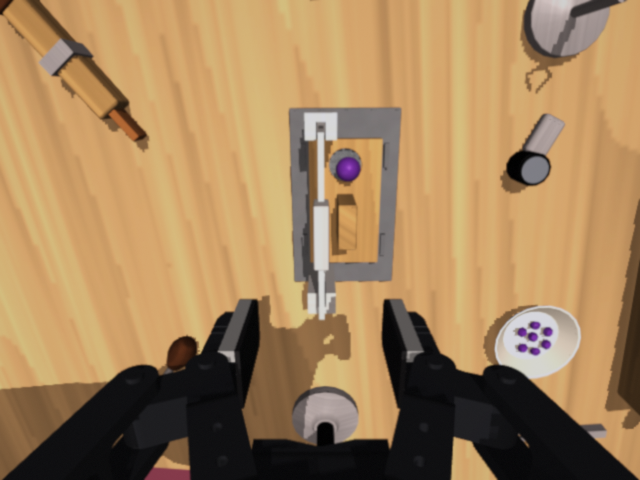

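The wrist view shows the rail at columns 313–328, rows 206–270, and the dock base corners at (290,108), (400,108), (392,281) and (294,281). The fin top is at (347,225) and the ball at (348,169). The ring stick is at the bottom, at (325,415).

```bash
python3 - <<'E'
from h import *
np.set_printoptions(precision=4,suppress=True)
T=np.load("T1.npy")
k=onz("wrist",[(289.5,108),(400.5,108),(392,281),(294,281)],.008,T);print(k.mean(0),[np.linalg.norm(k[i]-k[(i+1)%4]) for i in range(4)])
e=(k[0]+k[1]-k[2]-k[3]);yaw=np.arctan2(-e[0],e[1]);print(yaw)
c,s=np.cos(yaw),np.sin(yaw);print("keeper from dock",k.mean(0)[:2]+[-.02*c,-.02*s])
r=onz("wrist",[(320.8,206),(320.6,269.5)],.106,T);print("rail",r.mean(0),r,np.linalg.norm(r[0]-r[1]))
print("fin",onz("wrist",[(347,222.5)],.058,T))
E
```

```text
[0.5455 0.0065 0.008 ] [np.float64(0.09006835089996744), np.float64(0.1546502329046), np.float64(0.09197292032861534), np.float64(0.15461881781217665)]
-0.10230694841809086
keeper from dock [0.5256 0.0085]
rail [0.5252 0.0083 0.106 ] [[ 0.5276  0.0296  0.106 ]
 [ 0.5228 -0.013   0.106 ]] 0.042957476615989656
fin [[0.5446 0.0021 0.058 ]]
```

>>> step_arm --deltas '[-0.2,0,2,0,0,0,-0.2,0,5,0,0,0,-0.2,0,8,0,0,0,-0.2,0,10,0,0,0,-0.2,0,11.5,0,0,0,-0.2,0,12.1,0,0,0,-0.2,0,12.1,0,0,0]'

```text
time: 2.45
tool_pos: [0.5237, 0.0104, 0.0786]
ee_rot: [-3.138, -0.0, 1.466]
force: [-1.0, 0.0, 0.3]
grip_width: 0.0499
grip_force: 0.0
```

>>> step_arm --deltas '[0,0,0,0,0,0,0,0,0,0,0,0,0,0,0,0,0,0,0,0,0,0,0,0,0,0,0,0,0,0,0,0,0,0,0,0,0,0,0,0,0,0,0,0,0,0,0,0]' --gripper 0 --grip_force 40

```text
time: 3.12
tool_pos: [0.5265, 0.009, 0.0819]
ee_rot: [3.14, -0.0, 1.464]
force: [0.0, 1.5, 6.0]
grip_width: 0.0093
grip_force: 41.8
```

>>> step_arm --deltas '[0,0,-0.3,0,0,0,0,0,-0.8,0,0,0,0,0,-1.4,0,0,0,0,0,-2.0,0,0,0,0,0,-2.0,0,0,0]'

```text
time: 3.53
tool_pos: [0.5263, 0.0087, 0.1019]
ee_rot: [3.14, 0.0, 1.464]
force: [0.5, 0.2, -2.0]
grip_width: 0.009
grip_force: 40.8
```

```bash
python3 - <<'E'
from h import *
import time
for i in range(3):
    s=ctrl.observe();print(s['time'],s['tool_pos'].round(4),s['ee_rot'].round(4),s['force'].round(1),s['torque'].round(2),s['grip_width'])
E
```

```text
3.5333 [0.5263 0.0087 0.1019] [3.1395e+00 2.0000e-04 1.4636e+00] [ 0.5  0.2 -2. ] [ 0.01 -0.02  0.  ] 0.0090342126508946
3.5333 [0.5263 0.0087 0.1019] [3.1395e+00 2.0000e-04 1.4636e+00] [ 0.5  0.2 -2. ] [ 0.01 -0.02  0.  ] 0.0090342126508946
3.5333 [0.5263 0.0087 0.1019] [3.1395e+00 2.0000e-04 1.4636e+00] [ 0.5  0.2 -2. ] [ 0.01 -0.02  0.  ] 0.0090342126508946
```

>>> step_arm --deltas '[0,0,-1.5,0,0,0,0,0,-3.5,0,0,0,0,0,-6,0,0,0,0,0,-8.5,0,0,0,0,0,-9.5,0,0,0,2,0.2,-10,0,0,-0.05,5,0.4,-10,0,0,-0.12,9,0.6,-10,0,0,-0.2,12,0.8,-10,0,0,-0.26,13.3,0.8,-10,0,0,-0.277,13.3,0.8,-10,0,0,-0.277,13.3,0.8,-10,0,0,-0.277]'

```text
time: 4.53
tool_pos: [0.5471, 0.1404, 0.1994]
ee_rot: [-3.14, 0.001, 1.742]
force: [0.2, -0.1, -1.9]
grip_width: 0.0092
grip_force: 40.7
```

```bash
python3 - <<'E'
from h import *
T=tool(); im=ctrl.get_image("wrist"); np.save("T2.npy",T); a=ctrl.get_image("scene"); cv2.imwrite("pics/s2.png",a)
cv2.imwrite("pics/w2raw.png",im)
cv2.imwrite("pics/w2.png",np.hstack([im,cv2.resize(a[195:315,250:290+0],(160,480))]))
s=ctrl.observe();print(s['time'],s['tool_pos'],s['ee_rot'],s['joint_pos'].round(2))
E
```

```text
4.6333 [0.54732649 0.13929194 0.19972999] [-3.14029847e+00  5.39325330e-04  1.73950343e+00] [ 0.07  0.07  1.88 -0.    1.19 -0.1 ]
```

View pics/w2raw.png

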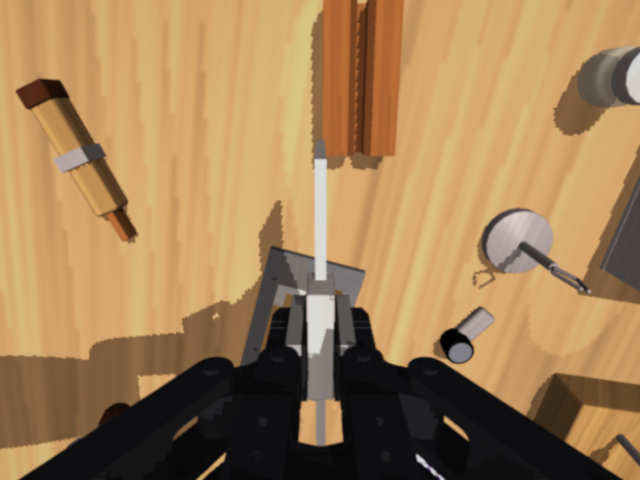

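The rack fills the top of the wrist picture. Its near end runs from (323,155) to (395,156), its edges leave the frame at (325,0) and (404,0), and the groove is at about column 362. The keeper hangs vertically at column 320.

```bash
python3 - <<'E'
from h import *
np.set_printoptions(precision=4,suppress=True)
T=np.load("T2.npy"); im=cv2.imread("pics/w2raw.png")
# groove/edge columns per row: brown (reddish) mask
hsv=cv2.cvtColor(im,cv2.COLOR_BGR2HSV)
for r in (5,40,75,110,145):
    g=im[r,300:430].astype(int); ch=np.abs(np.diff(g.sum(1))); i=np.nonzero(ch>45)[0]+300.5
    print(r,i)
k=onz("wrist",[(323,155),(395,155.5),(404,0),(325,0)],.034,T);print(k, np.linalg.norm(k[1]-k[0]),np.linalg.norm(k[2]-k[3]))
m0=(k[0]+k[1])/2;m1=(k[2]+k[3])/2;e=m1-m0;e/=np.linalg.norm(e);print("yaw",np.arctan2(-e[0],e[1]),"centre",m0+.055*e)
for l in((0,3),(1,2)):
    e=k[l[1]]-k[l[0]];print(np.arctan2(-e[0],e[1]))
E
```

```text
5 [321.5 322.5 350.5 364.5 365.5 375.5 403.5]
40 [310.5 311.5 312.5 349.5 358.5 374.5]
75 [310.5 311.5 312.5 357.5 365.5]
110 [310.5 311.5 355.5 364.5 371.5 396.5 397.5]
145 [311.5 312.5 313.5 347.5 370.5 394.5 395.5]
[[0.5406 0.1824 0.034 ]
 [0.5955 0.1915 0.034 ]
 [0.5774 0.2959 0.034 ]
 [0.5238 0.2867 0.034 ]] 0.05567333677085864 0.05435555170853455
yaw 0.16597341297274493 centre [0.559  0.2412 0.034 ]
0.1597309665776867
0.17219223426541416
```

>>> step_arm --deltas '[2,0.5,0,0,0,0,5,1.4,0,0,0,0,8,2.3,0,0,0,0,9.8,2.85,0,0,0,0,9.8,2.85,2,0,0,0,9.8,2.85,5,0,0,0,9.8,2.85,7.5,0,0,0,9.8,2.85,9.2,0,0,0,9.8,2.85,9.2,0,0,0,9.8,2.85,9.2,0,0,0]'

```text
time: 5.47
tool_pos: [0.5587, 0.2403, 0.1072]
ee_rot: [-3.139, 0.0, 1.739]
force: [-0.2, -0.0, -0.4]
grip_width: 0.009
grip_force: 40.7
```

```bash
python3 - <<'E'
from h import *
T=tool(); w=ctrl.get_image("wrist"); a=ctrl.get_image("scene");b=ctrl.get_image("side")
s=ctrl.observe();print(s['time'],s['tool_pos'],s['ee_rot'])
def c(i,x,y,w,h,s): return cv2.resize(i[y:y+h,x:x+w],(w*s,h*s),interpolation=cv2.INTER_CUBIC)
cv2.imwrite("pics/c3.png",np.vstack([np.hstack([c(a,400,200,100,90,4),c(b,290,155,70,75,4)[:360] if 0 else cv2.resize(b[150:240,290:390],(400,360),interpolation=cv2.INTER_CUBIC)]),cv2.resize(w[0:200,160:480],(384,240)).copy() if 0 else np.hstack([w[0:240,160:480],np.zeros((240,480,3),np.uint8)])]))
E
```

```text
5.6167 [0.5608312  0.24141139 0.11062993] [ 3.13776022e+00 -1.85717500e-04  1.73967331e+00]
```

View pics/c3.png

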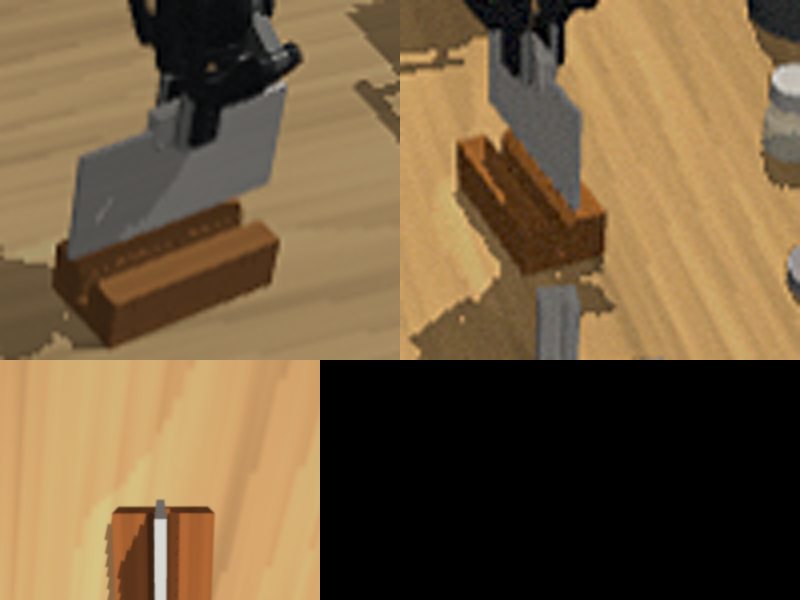

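The plate hangs over the groove, parallel to it. In the wrist crop it is at column 160, and the rack's sides are at 113 and 213, so the rack's middle is about 163. The plate's far end is at row 140 and the rack's far end at row 148.

```bash
python3 - <<'E'
from h import *
np.set_printoptions(precision=4,suppress=True)
T=tool();T[:3,3]=[.5595,.241,.1085]
Ti=np.linalg.inv(T)
f=lambda uv,z:(Ti[:3,:3]@onz("wrist",[uv],z,T)[0]+Ti[:3,3])*100
print("rack L,R,mid end",f((273,150),.034),f((373,150),.034))
for z in(.05,.053):print("plate end",f((320,140),z))
a=np.array([[.5,0,0]])
print("scene rack left/right ends", onz("scene",[(400+55/4,200+245/4),(400+110/4,200+300/4)],.034))
E
```

```text
rack L,R,mid end [ 5.7212 -2.6694  7.4409] [5.7175 2.747  7.4616]
plate end [ 6.3984 -0.1243  5.8508]
plate end [ 6.4266 -0.1242  5.5508]
scene rack left/right ends [[0.5447 0.1823 0.034 ]
 [0.5936 0.1926 0.034 ]]
```

>>> step_arm --deltas '[0.3,0.15,0,0,0,0,0.3,0.15,0.8,0,0,0,0.3,0.15,1.6,0,0,0,0.3,0.15,2.4,0,0,0,0.3,0.15,3.0,0,0,0,0.3,0.15,3.4,0,0,0,0.3,0.15,3.7,0,0,0,0.3,0.15,3.7,0,0,0]'

```text
time: 6.28
tool_pos: [0.5595, 0.2448, 0.0701]
ee_rot: [-3.14, 0.0, 1.741]
force: [-0.1, -0.3, -1.5]
grip_width: 0.0089
grip_force: 40.8
```

>>> step_arm --deltas '[0,0,0.1,0,0,0,0,0,0.2,0,0,0,0,0,0.3,0,0,0,0,0,0.3,0,0,0]'

```text
time: 6.62
tool_pos: [0.5603, 0.245, 0.0684]
ee_rot: [3.141, 0.0, 1.741]
force: [-0.3, -0.8, -1.1]
grip_width: 0.0094
grip_force: 40.8
```

>>> step_arm --deltas '[0,0,0.1,0,0,0,0,0,0.2,0,0,0,0,0,0.2,0,0,0]'

```text
time: 6.87
tool_pos: [0.5607, 0.2451, 0.068]
ee_rot: [3.141, 0.0, 1.741]
force: [-0.6, -0.3, 4.4]
grip_width: 0.0092
grip_force: 41.8
```

>>> step_arm --deltas '[0,0,0.1,0,0,0,0,0,0.2,0,0,0,0,0,0.2,0,0,0]'

```text
time: 7.12
tool_pos: [0.5612, 0.2452, 0.068]
ee_rot: [3.141, 0.0, 1.741]
force: [-5.1, -0.9, 11.9]
grip_width: 0.0093
grip_force: 43.1
```

>>> step_arm --deltas '[0,0,-0.2,0,0,0,0,0,-0.3,0,0,0]'

```text
time: 7.28
tool_pos: [0.5607, 0.2451, 0.0681]
ee_rot: [3.14, -0.0, 1.741]
force: [-0.0, -0.2, -1.1]
grip_width: 0.0088
grip_force: 40.8
```

>>> step_arm --deltas '[0,0,0,0,0,0,0,0,0,0,0,0,0,0,0,0,0,0,0,0,0,0,0,0,0,0,0,0,0,0,0,0,0,0,0,0,0,0,0,0,0,0]' --gripper 6

```text
time: 7.87
tool_pos: [0.5602, 0.2449, 0.0672]
ee_rot: [-3.141, -0.0, 1.741]
force: [-0.4, -0.0, 0.2]
grip_width: 0.0601
grip_force: 0.0
```

>>> step_arm --deltas '[0,0,-1,0,0,0,0,0,-3,0,0,0,0,0,-6,0,0,0,0,0,-9,0,0,0,0,0,-12,0,0,0,0,0,-13,0,0,0,0,0,-13,0,0,0]'

```text
time: 8.45
tool_pos: [0.5624, 0.2456, 0.2024]
ee_rot: [3.133, -0.001, 1.741]
force: [0.8, 0.5, 1.0]
grip_width: 0.0604
grip_force: 0.0
```

```bash
python3 - <<'E'
from h import *
a=ctrl.get_image("scene");b=ctrl.get_image("side")
s=ctrl.observe();print(s['time'],s['tool_pos'],s['ee_rot'])
c=lambda i,x,y:cv2.resize(i[y:y+90,x:x+100],(400,360),interpolation=cv2.INTER_CUBIC)
cv2.imwrite("pics/c4.png",np.hstack([c(a,400,200),c(b,290,150)]))
E
```

```text
8.55 [0.55976386 0.24483004 0.19682582] [-3.14106342e+00  1.04019158e-04  1.74085090e+00]
```

View pics/c4.png

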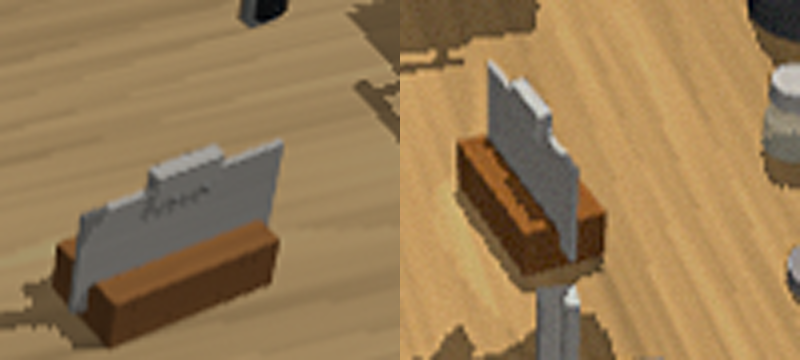

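The keeper now stands upright in the rack groove: rail at scene crop (185,165), plate foot inside the groove at both ends. Next I'll hover over the tray fin.

>>> step_arm --deltas '[-3,-0.7,0,0,0,0.04,-7,-1.7,0,0,0,0.1,-11,-2.6,0,0,0,0.15,-15,-3.5,0,0,0,0.2,-19,-4.5,0,0,0,0.25,-22,-5.2,0,0,0,0.275,-23.9,-5.6,0,0,0,0.275,-23.9,-5.6,0,0,0,0.275,-23.9,-5.6,0,0,0,0.275,-23.9,-5.6,0,0,0,0.275]'

```text
time: 9.38
tool_pos: [0.5445, 0.0006, 0.1954]
ee_rot: [-3.138, -0.001, 1.466]
force: [-0.4, 0.1, -1.1]
grip_width: 0.0601
grip_force: 0.0
```

```bash
python3 - <<'E'
from h import *
T=tool(); im=ctrl.get_image("wrist"); np.save("T5.npy",T); cv2.imwrite("pics/w5.png",im)
cv2.imwrite("pics/w5c.png",cv2.resize(im[90:290,240:440],(600,600),interpolation=cv2.INTER_CUBIC))
s=ctrl.observe();print(s['time'],s['tool_pos'],s['ee_rot'])
E
```

```text
9.4333 [0.54471333 0.00097395 0.19585411] [-3.13892905e+00 -6.00134390e-04  1.46677428e+00]
```

View pics/w5c.png

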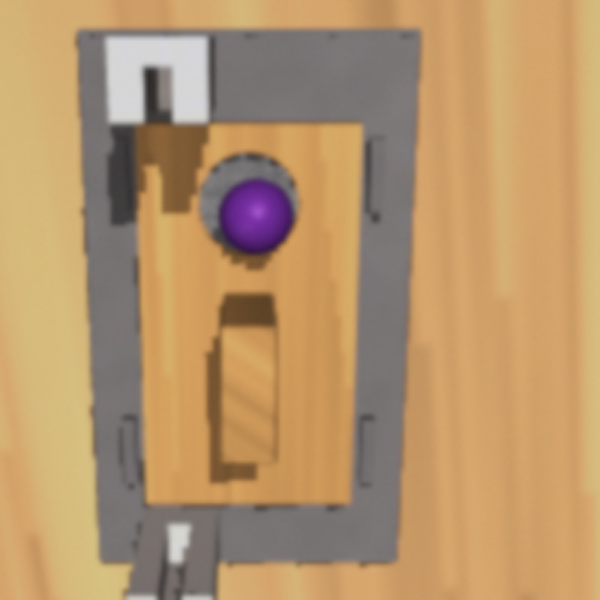

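The fin's top face is at crop columns 221–277, rows 327–462, which is full-image (323,221.5). The ball sits in its pocket at about (257,215), and the tray corners are at (137,123), (364,123), (352,503) and (146,503).

```bash
python3 - <<'E'
from h import *
np.set_printoptions(precision=4,suppress=True)
T=np.load("T5.npy"); q=lambda a:np.array(a)/3+[240,90]
f=onz("wrist",q([(221,327),(277,327),(277,462),(221,462)]),.058,T);print("fin",f.mean(0),np.linalg.norm(f[1]-f[0]),np.linalg.norm(f[2]-f[1]))
k=onz("wrist",q([(137,123),(364,123),(352,503),(146,503)]),.018,T);e=k[0]+k[1]-k[2]-k[3];print("tray",k.mean(0),np.arctan2(-e[0],e[1]))
print("pocket",onz("wrist",q([(250,203)]),.017,T))
print(shift(T,[*f.mean(0)[:2],.027]))
E
```

```text
fin [ 0.5449 -0.0025  0.058 ] 0.013594413824944465 0.03492504951788628
tray [0.5462 0.0062 0.018 ] -0.10654455889218588
pocket [[0.5496 0.0389 0.017 ]]
[-0.3177  0.1379 16.8412]
```

>>> step_arm --deltas '[-0.3,0.05,2,0,0,0,-0.3,0.05,5,0,0,0,-0.3,0.05,8,0,0,0,-0.3,0.05,11,0,0,0,-0.3,0.05,13.5,0,0,0,-0.3,0.05,15.5,0,0,0,-0.3,0.05,16.8,0,0,0,-0.3,0.05,16.8,0,0,0]' --gripper 5

```text
time: 10.1
tool_pos: [0.5429, -0.0015, 0.0258]
ee_rot: [-3.134, -0.001, 1.468]
force: [-0.6, 0.5, 0.1]
grip_width: 0.0502
grip_force: 0.0
```

>>> step_arm --deltas '[0,0,0,0,0,0,0,0,0,0,0,0,0,0,0,0,0,0,0,0,0,0,0,0,0,0,0,0,0,0,0,0,0,0,0,0,0,0,0,0,0,0]' --gripper 1.8

```text
time: 10.68
tool_pos: [0.5458, -0.0033, 0.0298]
ee_rot: [3.141, 0.0, 1.466]
force: [-0.6, 0.9, 0.3]
grip_width: 0.0183
grip_force: 0.0
```

>>> step_arm --deltas '[0,0,0,0,0,0,0,0,0,0,0,0,0,0,0,0,0,0,0,0,0,0,0,0,0,0,0,0,0,0]' --gripper 0 --grip_force 50

```text
time: 11.1
tool_pos: [0.546, -0.0033, 0.0298]
ee_rot: [3.141, 0.0, 1.466]
force: [-0.5, -0.7, 3.4]
grip_width: 0.013
grip_force: 50.9
```

>>> step_arm --deltas '[0,0,-0.1,0,0,0,0,0,-0.3,0,0,0,0,0,-0.6,0,0,0,0,0,-1.0,0,0,0,0,0,-1.4,0,0,0,0,0,-1.7,0,0,0,0,0,-1.9,0,0,0,0,0,-2.0,0,0,0,0,0,-2.0,0,0,0]'

```text
time: 11.85
tool_pos: [0.5458, -0.0032, 0.0497]
ee_rot: [3.141, 0.0, 1.466]
force: [0.4, 0.9, -1.5]
grip_width: 0.0134
grip_force: 50.2
```

>>> step_arm --deltas '[0,0,-0.1,0,0,0,0,0,-0.3,0,0,0,0,0,-0.6,0,0,0,0,0,-1.0,0,0,0,0,0,-1.5,0,0,0,0,0,-2.1,0,0,0,0,0,-2.8,0,0,0,0,0,-3.6,0,0,0,0,0,-4.4,0,0,0,0,0,-5.2,0,0,0,0,0,-6.0,0,0,0,0,0,-6.8,0,0,0,0,0,-7.6,0,0,0,0,0,-8.4,0,0,0,0,0,-9.2,0,0,0,0,0,-9.8,0,0,0,0,0,-10.3,0,0,0,0,0,-10.7,0,0,0,0,0,-10.9,0,0,0,0,0,-11.0,0,0,0]'

```text
time: 13.52
tool_pos: [0.5456, -0.0031, 0.1596]
ee_rot: [3.141, 0.0, 1.466]
force: [0.6, -0.4, -0.8]
grip_width: 0.0129
grip_force: 50.2
```

```bash
python3 - <<'E'
from h import *
np.set_printoptions(precision=4,suppress=True)
T=tool(); im=ctrl.get_image("wrist"); b=ctrl.get_image("side")
s=ctrl.observe();print(s['time'],s['tool_pos'],s['ee_rot'],s['force'],s['torque'],s['grip_width'])
np.save("T6.npy",T);cv2.imwrite("pics/w6.png",im);cv2.imwrite("pics/b6.png",b)
cv2.imwrite("pics/c6.png",np.hstack([cv2.resize(im[60:360,170:470],(400,400)),cv2.resize(b[170:380,300:510],(400,400))]))
p=T[:3,:3]@np.array([.042,0,-.0143])+T[:3,3];print("pocket by FK",p,"d",(np.array([.508,-.230])-p[:2]))
E
```

```text
13.6167 [ 0.5455 -0.0031  0.1592] [-3.1413 -0.      1.4658] [ 0.2518 -0.6218 -1.2401] [-0.0096 -0.0287  0.0344] 0.01315518504172067
pocket by FK [0.55   0.0386 0.1739] d [-0.042  -0.2686]
```

View pics/c6.png

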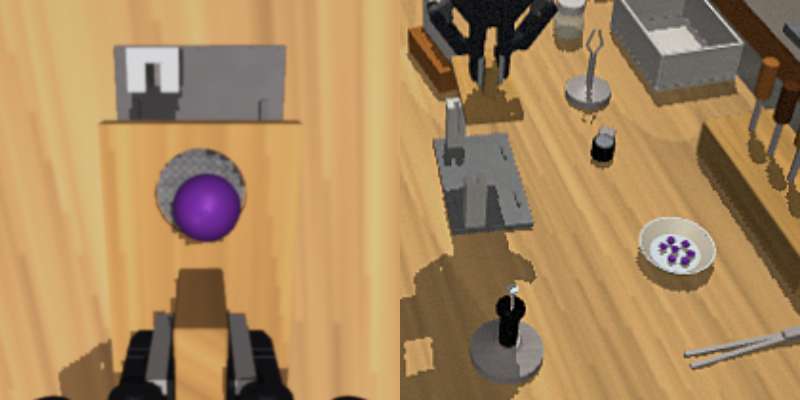

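The ball is inside the pocket: wrist crop shows the pocket centre at (200,188) and the ball at (207,207). The dock is now empty, and the ring stick is clear at side crop (510,310).

>>> step_arm --deltas '[-0.2,-0.01,0,0,0,0,-0.6,-0.03,0,0,0,0,-1.2,-0.06,0,0,0,0,-2.0,-0.1,0,0,0,0,-2.8,-0.14,0,0,0,0,-3.6,-0.18,0,0,0,0,-4.4,-0.22,0,0,0,0,-5.2,-0.26,0,0,0,0,-6.0,-0.3,0,0,0,0,-6.8,-0.34,0,0,0,0,-7.6,-0.38,0,0,0,0,-8.4,-0.42,0,0,0,0,-9.2,-0.46,0,0,0,0,-10.0,-0.5,0,0,0,0,-10.8,-0.54,0,0,0,0,-11.6,-0.58,0,0,0,0,-12.4,-0.62,0,0,0,0,-13.0,-0.65,0,0,0,0,-13.4,-0.67,0,0,0,0,-13.6,-0.68,0,0,0,0]'

```text
time: 15.28
tool_pos: [0.5245, -0.1383, 0.1593]
ee_rot: [3.142, -0.0, 1.465]
force: [-0.0, -0.4, 0.3]
grip_width: 0.0132
grip_force: 50.2
```

>>> step_arm --deltas '[-0.2,-0.01,0,0,0,0,-0.6,-0.03,0,0,0,0,-1.2,-0.06,0,0,0,0,-2.0,-0.1,0,0,0,0,-2.8,-0.14,0,0,0,0,-3.6,-0.18,0,0,0,0,-4.4,-0.22,0,0,0,0,-5.2,-0.26,0,0,0,0,-6.0,-0.3,0,0,0,0,-6.8,-0.34,0,0,0,0,-7.6,-0.38,0,0,0,0,-8.4,-0.42,0,0,0,0,-9.2,-0.46,0,0,0,0,-10.0,-0.5,0,0,0,0,-10.8,-0.54,0,0,0,0,-11.6,-0.58,0,0,0,0,-12.4,-0.62,0,0,0,0,-13.0,-0.65,0,0,0,0,-13.4,-0.67,0,0,0,0,-13.6,-0.68,0,0,0,0]'

```text
time: 16.95
tool_pos: [0.5035, -0.2729, 0.1593]
ee_rot: [3.142, 0.0, 1.465]
force: [0.1, 1.2, -0.8]
grip_width: 0.0131
grip_force: 50.2
```

>>> step_arm --deltas '[0,0,0,0,0,0,0,0,0,0,0,0,0,0,0,0,0,0,0,0,0,0,0,0]'

```text
time: 17.28
tool_pos: [0.5036, -0.2718, 0.1593]
ee_rot: [-3.141, -0.0, 1.466]
force: [0.2, 0.9, -1.2]
grip_width: 0.0132
grip_force: 50.2
```

```bash
python3 - <<'E'
from h import *
np.set_printoptions(precision=4,suppress=True)
T=tool(); im=ctrl.get_image("wrist"); b=ctrl.get_image("side");a=ctrl.get_image("scene")
s=ctrl.observe();print(s['time'],s['tool_pos'],s['ee_rot'],s['force'],s['grip_width'],abs(s['qd']).max())
np.save("T7.npy",T);cv2.imwrite("pics/w7.png",im);cv2.imwrite("pics/b7.png",b);cv2.imwrite("pics/a7.png",a)
cv2.imwrite("pics/c7.png",np.hstack([cv2.resize(im[60:360,170:470],(250,250)),cv2.resize(b[250:390,290:430],(275,275),interpolation=cv2.INTER_CUBIC),cv2.resize(a[190:330,160:300],(275,275),interpolation=cv2.INTER_CUBIC)]) if 0 else np.vstack([np.hstack([cv2.resize(b[230:380,280:430],(400,400),interpolation=cv2.INTER_CUBIC),cv2.resize(a[190:340,150:300],(400,400),interpolation=cv2.INTER_CUBIC)]),np.hstack([cv2.resize(im[60:360,170:470],(200,200)),cv2.resize(a[190:310,390:510],(200,200)),np.zeros((200,400,3),np.uint8)])]))
p=T[:3,:3]@np.array([.042,0,.0])+T[:3,3];print("pocket by FK",p)
E
```

```text
17.4333 [ 0.5036 -0.272   0.1593] [-3.1416 -0.      1.4662] [ 0.3012  0.6878 -0.9094] 0.013115087071603113 0.0016381957784997033
pocket by FK [ 0.508  -0.2301  0.1593]
```

View pics/c7.png

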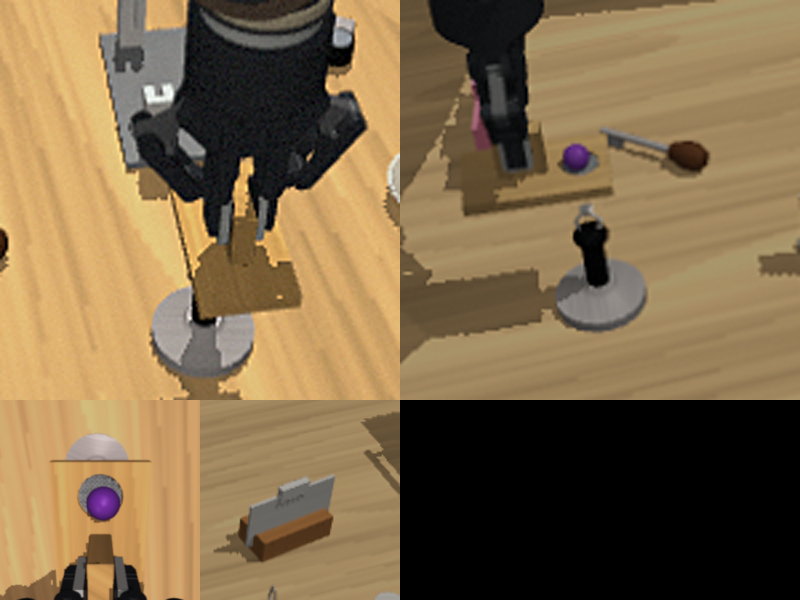

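The tray is held with the ball in its pocket (scene crop (577,157)), directly above the ring tip at (586,207). The keeper still stands in the rack. I'll check the position and level from the cameras.

```bash
python3 - <<'E'
from h import *
np.set_printoptions(precision=4,suppress=True)
q=lambda x,y:(150+(x-400)*.375,190+y*.375)
print("pocket",onz("scene",[q(580,160)],.146))
print("ring",onz("scene",[q(586,206)],.099))
# front top edge of tray: expected corners vs seen
T=np.load("T7.npy")
B=np.array([[y+.009,s*.03,z] for y in(-.054,.054) for s in(-1,1) for z in(.0218,.0118)])
P=proj("scene",B@T[:3,:3].T+T[:3,3]);print("scene crop expect",np.c_[B*1e3,(P-[150,190])/.375+[400,0]].round(1))
P=proj("side",B@T[:3,:3].T+T[:3,3]);print("side crop expect",((P-[280,230])/.375*1).round(1))
E
```

```text
pocket [[ 0.505  -0.2271  0.146 ]]
ring [[ 0.5037 -0.2285  0.099 ]]
scene crop expect [[-45.  -30.   21.8 459.7 162. ]
 [-45.  -30.   11.8 457.3 151.9]
 [-45.   30.   21.8 460.2 216.2]
 [-45.   30.   11.8 457.7 206. ]
 [ 63.  -30.   21.8 603.7 142. ]
 [ 63.  -30.   11.8 602.1 131.9]
 [ 63.   30.   21.8 609.8 195. ]
 [ 63.   30.   11.8 608.2 184.8]]
side crop expect [[194.9 318.3]
 [195.8 307.8]
 [295.6 306.3]
 [297.4 295.7]
 [162.7 181. ]
 [163.2 170.3]
 [254.2 171.5]
 [255.5 160.8]]
```

```bash
python3 -c "
from rig import ctrl
print(ctrl.close_job())"
```

```text
the job is handed in; nothing more can be done
None
```

The job is handed in at about 17.5 s: the keeper stands in the rack groove, and the arm holds the tray still and level to within what the cameras show, with the ball in its pocket about 4 cm above the ring.

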